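Roll the sample jar up the ramp onto the jar roller and start it

ROBOT

A 7-joint arm with a two-finger parallel gripper is mounted at the origin on a cart in front of the work surface, level with it; the furniture and walls round the work are solid. World frame = base frame: x ahead of the robot, y to its left, z up, the work surface at z = 0. Lengths are in m, angles in degrees, forces in N, time in s.
With the tool pointing down it reaches from about 0.425 to 0.875 m from the base axis. Payload 4.7 kg.
Tool frame: the origin (TCP) lies at the very end of the fingers, on their centre line; the grasp point (between the pads) lies 19 mm behind it; z points along the fingers, y is the line along which they close (so a half turn about z gives the same grasp; the last joint's range is limited). The gripper opens to 87 mm and grips with 3 to 60 N. Pads are 19 mm wide; open, the fingers measure 117 mm over their backs; the gripper's body (75 mm by 190 mm) begins 51 mm behind the grasp point.
Start: joints at [0.808, 18.392, -4.016, 83.108, 1.295, 78.541, -3.26], TCP at [0.65, -0, 0.223] pointing down, gripper open.
Joint ranges: [-163.93, 163.93], [-17.29, 119.83], [-79.2, 71.16], [3.27, 140.29], [-89.18, 269.18], [5.43, 117.66], [-154.24, 154.24]. Speed limits (degrees/s): [147.25, 147.25, 180, 180, 180, 180, 180].

INTERFACE

Orientations are given as [roll, pitch, yaw] about the fixed x, y, z axes, in that order (R = Rz(yaw) Ry(pitch) Rx(roll)).
In Python, from cell import get_obs, eyes, env gives the robot as it stands.
- The arm moves only by the tool servo_tool, never from a script. Its argument "series" is a list that holds one entry, the list of rows, each a list of 7 numbers: the shift along the tool's x, y, z in units of 300 mm (1.0 is 300 mm), then the turn, a rotation vector about the tool's x, y, z in units of pi rad (1.0 is pi rad), then the opening, from 0 (shut) to 1 (fully open). In form: [[[tx, ty, tz, wx, wy, wz, gripper], ...]]. A call has 1 to 12 rows; each row is the pose to reach, as a shift and turn from the pose commanded when the call began, along the tool's axes at that moment, turning the shorter way round; what a row does not reach only later rows make up. A row lasts 1/12 s, in which the tool goes at most 41.7 mm and 7.16 degrees, less where a joint would pass 70% of its speed; a pose out of reach is approached as far as the arm can. A call with a number of a shift or a turn outside -1 to 1 is refused whole. A call with a gripper value outside its range is refused whole. The fingers move at their own pace and stop on an object; "grip_force" is the grip in N (left out, the last holds). Time passes only in rows, so rows that repeat a pose let the fingers close. It gives the time, the measured TCP pose, the force, the opening and the grip force at its end, in the units of the state.
- get_obs(): the state, without advancing time (a new reading comes with each control period).
- eyes.read_camera(name): name is "scene" or "side" or "wrist"; returns a dict with "frame" (400x640x3 uint8, red, green, blue), "depth" (400x640 float32, m along the optical axis (not along the pixel's ray), 0 where there is no reading), "fx", "fy", "cx", "cy" (pixels), "origin" and "rotation" of the camera in the world; the wrist camera has in their place "mount" (4x4, takes a point from camera to tool coordinates, whose origin is the TCP and whose axes are the flange's). Camera axes: x right, y down, z forward; pixel columns grow to the right and rows downward; lengths in m; the calibration is good to about 2 mm. A picture is of the moment at which its call begins: read the wrist's pose just before it.
- env.sign_off(): hands the job in; it is judged then, once.
The state is a dict: "time_s": time; "qpos": joint angles; "joint_velocities": joint speeds; "effort": joint torques, N m; "tool_pos": TCP position; "tool_rot": TCP orientation; "force": force on the tool from outside, world axes, zero at the start; "wrist_torque": the same for the moment, N m; "grip_width": finger opening in m; "grasp_force": force on a finger pad.
Only numpy, scipy, OpenCV 4.12 (cv2) and the standard library are available. Lean on these libraries where they do the work, as an engineer would, in place of code of your own. Each camera call takes 0.05 s, during which the arm holds its last target. There are 200 camera calls.

TASK

Push the sample jar, which lies on its side at the foot of the jar roller's little ramp, slowly up the ramp with the fingertips until it has dropped between the two black rollers against the orange stop; keep it under control all the way so that it does not roll back, and do not pinch it, lift it or push it hard. Then press the green start button on top of the roller's white housing all the way down and let go. Leave everything else on the bench where it is.

Things in the scene. Friction and masses are not known exactly. Their poses are not given: they have to be found in the camera images.
- roller: Jar roller, fixed: a blue and aluminium ramp leading up to two black rollers, an orange stop and a white housing. Origin on the bench under its middle; x axis level, pointing up the ramp from foot to housing, z up. In its frame, in mm: white housing x 125 to 199, y +-56, top at z 80. Rollers across the ramp, radius 10, at x 72 and 108, tops at z 42; cheeks beside them up to z 59.
- ramp_top (a point): Middle of the ramp's upper edge, just before the first roller (roller frame x 60, z 41 mm). The ramp surface runs from here down to x -142 at a slope of 8 degrees: z = 12 + 0.1405*(x + 145) mm. It is 84 mm wide between two side rails, 11 mm thick and 10 mm high above it.
- chock (a point): Top of the steel chock bar across the foot of the ramp that keeps the jar from rolling off (radius 5 mm, stands 6 mm above the ramp surface; roller frame x about -100). A finger behind the jar has to pass over it.
- stop_face (a point): Middle of the orange stop's face, roller frame x 120, z 67 mm; the face is 78 mm wide, 24 high.
- jar: The sample jar itself (black cap, dark red band on the label), cylinder 58 mm diameter, 76 long, about 0.17 kg (0.12 to 0.24). Its origin is the centre of its bottom, its z axis runs along the jar to the cap (it lies level, across the ramp). Smooth glass (friction about 0.4, also against fingertips); on the ramp it rolls back at once when let go.
- jar_center (a point): Centre of the sample jar (29 mm from its side, 38 from each end). At the start it is at about x = -85, z = 50 mm in the jar roller's frame, resting on the ramp against the chock bar.
- seat (a point): Where the jar's centre lies when it rests between the two rollers, 1 mm short of touching the stop: x = 90, y = 0, z = 67 mm in the jar roller's frame. To get there the jar's centre climbs over the first roller at x = 72 (centre height 71) and then drops in 4 mm by itself; it stays there when let go.
- start_top (a point): Centre of the top face of the green start button (13 mm radius) on the white housing, pressed straight down.
- start (a joint): Travel of the start button in m: 0 up, 0.006 fully down (5 N); springs back when let go.
- spare_jar: Another glass jar, upright, silver cap, 50 mm diameter, 63 high, beside the ramp; origin under its base. Leave alone.
- weight_big: Silver-grey balance weight, 32 mm diameter, 42 high, beside the ramp; origin under its base. Leave alone.
- weight_small: Brass-coloured balance weight, 26 mm diameter, 34 high, beside the ramp; origin under its base. Leave alone.
- wood_case: Brown wooden case, 92 x 150 x 44 mm; origin under its middle. Leave alone.
- timer: Small white timer, 44 x 64 x 34 mm; origin under its middle. Leave alone.
- tape: Roll of brown tape lying flat, 93 mm diameter, 48 high; origin under its middle. Leave alone.
- pen_1: White and red pen lying flat, 145 mm long; origin under its middle. Leave alone.
Things that resemble listed ones, but are neither listed nor needed, are in the scene too. Leave any purple look-alike of the jar alone.

How it is judged:
By the outcome, as a careful person would: the job done as asked, in the order asked, and still so for the second after the job is handed in, with the robot touching nothing.
It also fails if it takes over 54 s, if anything falls off the work surface, if the arm or the gripper's body presses on something with over 40 N, if the wrist force passes 120 N, or if a joint passes its speed limit or range.

## Working session

There is one attempt and no reset: what is moved stays moved. The work goes in short steps, Python scripts to look and compute and a tool call to move; the robot and the scene stay as the last step left them, time stands still between calls to the robot, and variables do not carry over. Pictures are saved under pics/ and viewed, at most 10 in all, crops included, and the job is handed in when it is done.

Besides the shell and the picture viewer there is one more tool, called after "Request:" as name(argument=value, ...), one argument or row to a line, values as JSON. servo_tool: Moves the arm, as the interface text tells. Shifts and turns lie within -1 to 1; 1 stands for 300 mm of shift or pi rad of turn. Its arguments: {"type":"object","properties":{"series":{"type":"array"},"grip_force":{"type":"number"}},"required":["series"]}

```bash
mkdir -p pics; ls; cat > h.py <<'E'
import numpy as np, cv2
from cell import get_obs, eyes, env
def cam(n):
    o=get_obs(); c=eyes.read_camera(n); return o,c
def cloud(c):
    h,w=c['depth'].shape; u,v=np.meshgrid(np.arange(w),np.arange(h)); d=c['depth']
    P=np.stack([(u-c['cx'])/c['fx']*d,(v-c['cy'])/c['fy']*d,d],-1)
    return P@np.array(c['rotation']).T+np.array(c['origin'])
E
python3 - <<'E'
from h import *
for n in('scene','side'):
    o,c=cam(n); cv2.imwrite(f'pics/{n}0.png',c['frame'][:,:,::-1]); np.savez(n+'0',**{k:v for k,v in c.items()})
    print(n,c['origin'],np.round(c['rotation'],3).tolist(),c['fx'])
print(o['time_s'],o['tool_pos'],o['tool_rot'],o['force'])
E
```

```text
pics
scene [-0.18156979  0.7075534   0.64233097] [-120.877, -0.109, -127.873] 437.48967637130306
side [-0.02335524  1.04998481  0.58193909] [-113.694, -0.823, -145.921] 425.9222499371245
0.05 [ 6.49457479e-01 -7.06451911e-05  2.21482951e-01] [-1.79892925e+02  6.88276997e-03  9.00017548e+01] [-0.35671406  0.03927197 -1.02506683]
```

View pics/scene0.png

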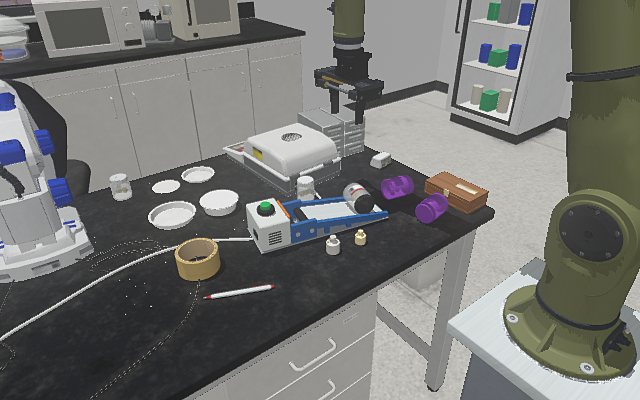

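View pics/side0.png

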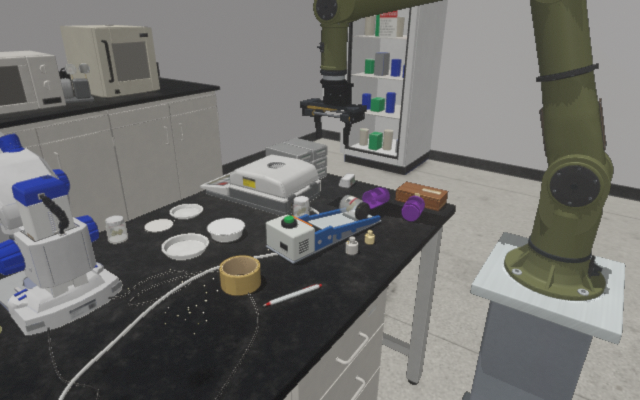

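The scene view shows the roller with the green button at (265,207), the ramp foot near (385,213) and the jar at (357,197). Two purple look-alikes lie past the foot.

```bash
cat >> h.py <<'E'
from scipy.spatial.transform import Rotation as R
def cloud(c,o=None):
    h,w=c['depth'].shape; u,v=np.meshgrid(np.arange(w),np.arange(h)); d=c['depth']
    P=np.stack([(u-c['cx'])/c['fx']*d,(v-c['cy'])/c['fy']*d,d],-1)
    if 'mount' in c:
        M=np.array(c['mount']); P=P@M[:3,:3].T+M[:3,3]
        return P@R.from_euler('xyz',o['tool_rot'],degrees=True).as_matrix().T+np.array(o['tool_pos'])
    return P@R.from_euler('xyz',c['rotation'],degrees=True).as_matrix().T+np.array(c['origin'])
def hue(c,lo,hi,s=110,v=50): return cv2.inRange(cv2.cvtColor(c['frame'],cv2.COLOR_RGB2HSV),(lo,s,v),(hi,255,255))>0
E
python3 - <<'E'
from h import *
for n in('scene','side'):
    c=np.load(n+'0.npz'); P=cloud(c); ok=c['depth']>0
    near=ok&(P[...,0]>.3)&(P[...,0]<1)&(abs(P[...,1])<.6)&(P[...,2]>-.02)&(P[...,2]<.15)
    for nm,lo,hi in(('green',45,80),('blue',100,125),('orange',5,16),('purple',135,160)):
        m=near&hue(c,lo,hi); Q=P[m]; 
        if len(Q)<5: print(nm,len(Q));continue
        print(n,nm,len(Q),np.median(Q,0).round(3),Q.min(0).round(3),Q.max(0).round(3))
        if nm=='green': T=Q[Q[:,2]>np.percentile(Q[:,2],50)-.004]; print(' top',T.mean(0),len(T))
        if nm=='blue': 
            vx=cv2.fitLine(Q[:,:2].astype(np.float32),2,0,.01,.01).ravel(); print(' line',vx,np.degrees(np.arctan2(vx[1],vx[0])))
o,c=cam('wrist'); cv2.imwrite('pics/w0.png',c['frame'][:,:,::-1]); print(np.round(c['mount'],3).tolist(),c['fx'])
E
```

```text
scene green 77 [0.578 0.301 0.102] [0.569 0.288 0.094] [0.593 0.31  0.105]
 top [0.57980375 0.29981005 0.10236458] 61
scene blue 1426 [0.515 0.182 0.038] [ 0.467 -0.022 -0.   ] [0.663 0.27  0.063]
 line [0.2884969  0.95748085 0.5300689  0.16720037] 73.23202
scene orange 1156 [ 0.418 -0.19   0.042] [ 0.352 -0.262 -0.001] [0.727 0.266 0.082]
scene purple 1270 [ 0.419 -0.072  0.044] [ 0.373 -0.13  -0.002] [ 0.569 -0.043  0.061]
side green 59 [0.579 0.304 0.101] [ 0.57   0.124 -0.   ] [0.718 0.314 0.104]
 top [0.57991495 0.30157549 0.10083565] 44
side blue 785 [0.513 0.174 0.035] [ 0.468 -0.034 -0.001] [0.657 0.268 0.061]
 line [0.13789935 0.99044627 0.52318364 0.1628236 ] 82.073685
side orange 710 [ 0.424 -0.178  0.039] [ 0.353 -0.252 -0.   ] [0.605 0.266 0.08 ]
side purple 803 [ 0.425 -0.063  0.041] [ 0.373 -0.127 -0.001] [0.57  0.048 0.072]
[[0.001, -0.955, -0.295, 0.081], [1.0, 0.0, 0.001, -0.0], [-0.001, -0.295, 0.955, -0.163], [0.0, 0.0, 0.0, 1.0]] 318.4675922081589
```

View pics/w0.png

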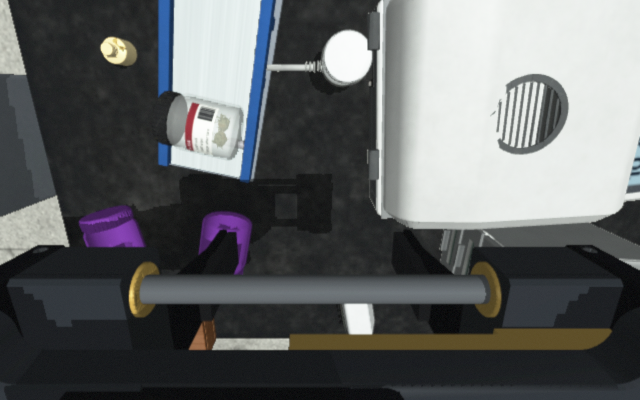

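The wrist view looks down on the ramp. Its blue rails are at columns 165 and 260, the jar is at (203,125) with the cap to the left, and the purple jars are at (110,228) and (225,240), just below the foot.

```bash
python3 - <<'E'
from h import *
o,c=cam('wrist'); P=cloud(c,o); ok=c['depth']>0
m=hue(c,100,125)&ok; Q=P[m]; Q=Q[(Q[:,2]<.1)&(Q[:,1]>-.1)&(Q[:,2]>.01)]
left=Q[:,0]<np.interp(Q[:,1],[0,.3],[.51,.575])
L={}
for s,k in(('L',left),('R',~left)):
    q=Q[k]; 
    # rail top: within 3 mm of plane fit upper
    for _ in range(5):
        A=np.c_[q[:,:2],np.ones(len(q))]; co=np.linalg.lstsq(np.c_[q[:,1],np.ones(len(q))],q[:,2],rcond=None)[0]
        r=q[:,2]-np.c_[q[:,1],np.ones(len(q))]@co; q=q[(r>-.003)]
    v=cv2.fitLine(q[:,:2].astype(np.float32),2,0,.01,.01).ravel(); v=v*np.sign(v[1]) if 0 else v
    if v[1]<0: v[:2]*=-1
    n=np.array([v[1],-v[0]]); d=(q[:,:2]-v[2:])@n
    print(s,len(q),'yaw',np.degrees(np.arctan2(v[1],v[0])),v,'dspan',np.percentile(d,[3,97]),'z slope',co,'y',q[:,1].min(),q[:,1].max())
# jar: points above the ramp
for nm,lo,hi in(('purple',135,160),):
    q=P[hue(c,lo,hi)&ok]; print(nm,q.min(0),q.max(0))
c2=[(n,np.load(n+'0.npz')) for n in('scene','side')]
b=np.array([.5797,.3005])
h,w=m.shape
J=(ok)&(P[...,2]>.06)&(P[...,2]<.12)&(P[...,0]>.42)&(P[...,0]<.62)&(P[...,1]>-.02)&(P[...,1]<.2)
q=P[J]; print('jar top pts',len(q),q.min(0),q.max(0),q.mean(0)); t=q[q[:,2]>q[:,2].max()-.002]; print('ridge',t.mean(0),cv2.fitLine(t[:,:2].astype(np.float32),2,0,.01,.01).ravel())
red=hue(c,170,180)|hue(c,0,4); k=red&J; print('red',k.sum(),P[k].mean(0))
E
```

```text
L 1346 yaw 78.0585 [0.20691271 0.9783594  0.49606848 0.11112192] dspan [-0.00569293  0.00515909] z slope [0.12771733 0.02444458] y 0.004641086643113018 0.16724365657071985
R 1892 yaw 77.650894 [0.21386763 0.97686267 0.5886725  0.08641516] dspan [-0.00588373  0.00394909] z slope [0.14154816 0.02546542] y -0.015528933069335124 0.1663675789901132
purple [ 0.34216381 -0.140308   -0.00097802] [0.60589797 0.03822353 0.29854183]
jar top pts 4367 [0.49078493 0.01802136 0.0600378 ] [0.57364542 0.08474044 0.0825319 ] [0.53450775 0.05430205 0.07418203]
ridge [0.54008859 0.05031835 0.08099804] [ 0.9749288  -0.222517    0.5400886   0.05031835]
red 228 [0.53144221 0.05772363 0.07762033]
```

```bash
cat >> h.py <<'E'
a=np.radians(77.8); U=np.array([np.cos(a),np.sin(a)]); N=np.array([U[1],-U[0]])
E
python3 - <<'E'
from h import *
for n in('scene','side'):
    c=np.load(n+'0.npz'); P=cloud(c); ok=c['depth']>0
    S=P[...,:2]@U; T=P[...,:2]@N; Z=P[...,2]
    H=ok&(abs(T-.507)<.05)&(S>.34)&(S<.48)&(abs(Z-.08)<.003)
    print(n,'house s',np.percentile(S[H],[1,3,97,99]),'t',np.percentile(T[H],[1,99]),np.median(Z[H]),H.sum())
    H=ok&(abs(T-.507)<.09)&(S>.34)&(S<.48)&(abs(Z-.08)<.003)
    print('  t',np.percentile(T[H],[1,99]))
    O=ok&hue(c,5,16)&(abs(T-.507)<.06)&(S>.3)&(S<.42)&(Z>.03)
    print('  orange',O.sum(),[np.percentile(v[O],[2,50,98]).round(4) for v in(S,T,Z)])
    W=hue(c,135,160)&ok
    l,lab,st,ce=cv2.connectedComponentsWithStats(W.astype(np.uint8))
    for i in range(1,l):
        if st[i,4]>100:
            q=P[lab==i]; print('  purple',np.percentile(q,[2,98],axis=0).round(3).tolist(),'s max',np.percentile(q[:,:2]@U,98))
    k=ok&(abs(T-.509)<.034)&(S>.09)&(S<.22)&(Z>.06)&(Z<.1)
    print('  jar',S[k].min(),S[k].max(),'T',T[k].min(),T[k].max(),'z',np.percentile(Z[k],99))
E
```

```text
scene house s [0.37058127 0.37183561 0.44699296 0.44777329] t [0.45744339 0.55606034] 0.08092019513518556 561
  t [0.45096678 0.55883529]
  orange 41 [array([0.3532, 0.3719, 0.3749]), array([0.4682, 0.5076, 0.5491]), array([0.0477, 0.0791, 0.0814])]
  purple [[0.506, -0.125, 0.011], [0.562, -0.054, 0.06]] s max 0.06024639844767455
  purple [[0.375, -0.121, 0.009], [0.423, -0.046, 0.06]] s max 0.043150272347768574
  jar 0.14378266565883832 0.19359173901117047 T 0.475233938215959 0.5428866410279559 z 0.08168966649341075
side house s [0.36974352 0.37174631 0.44679807 0.44772072] t [0.45740186 0.55609742] 0.07989223552787894 392
  t [0.45097411 0.55986119]
  orange 27 [array([0.3216, 0.3719, 0.3749]), array([0.4703, 0.5016, 0.5403]), array([0.0424, 0.0789, 0.0799])]
  purple [[0.506, -0.123, 0.01], [0.565, -0.052, 0.059]] s max 0.06116827764627119
  purple [[0.376, -0.116, 0.007], [0.423, -0.046, 0.059]] s max 0.04278694600439531
  jar 0.147197004527389 0.1951442833922111 T 0.47501040153289564 0.5424597801442603 z 0.08028214462323163
```

Request:
servo_tool(
  series=[
    [[0.005, -0.11, 0, 0, 0, 0.02, 0.35], [0.01, -0.22, 0.02, 0, 0, 0.04, 0.35], [0.015, -0.33, 0.08, 0, 0, 0.068, 0.35], [0.018, -0.434, 0.16, 0, 0, 0.068, 0.35], [0.018, -0.434, 0.26, 0, 0, 0.068, 0.35], [0.018, -0.434, 0.333, 0, 0, 0.068, 0.35], [0.018, -0.434, 0.333, 0, 0, 0.068, 0.35], [0.018, -0.434, 0.333, 0, 0, 0.068, 0.35]],
  ],
)

```text
time_s: 0.87
tool_pos: [0.519, 0.0053, 0.1221]
tool_rot: [-179.9, 0.0, 77.8]
force: [0.6, 0.2, 0.2]
grip_width: 0.0415
grasp_force: 0.0
```

```bash
python3 - <<'E'
from h import *
o,c=cam('wrist'); cv2.imwrite('pics/w1.png',c['frame'][:,:,::-1]); P=cloud(c,o)
p=np.array(o['tool_pos']); print(p,o['tool_rot'],o['grip_width'],o['force'],'xs',p[:2]@U-.248,'t',p[:2]@N-.507)
S=P[...,:2]@U-.248;T=P[...,:2]@N;Z=P[...,2]
k=(c['depth']>0)&(S>-.14)&(S<-.03)&(Z>.055)&(Z<.1)&(abs(T-.507)<.05)
print(k.sum(),[np.percentile(v[k],[1,99]) for v in(S,T,Z)])
m=hue(c,100,125)&(c['depth']>0)&(Z<.08)&(Z>.015)&(abs(T-.507)<.07)
for lo,hi in((-.14,-.04),(-.04,.06)):
    j=m&(S>lo)&(S<hi); print([np.percentile(T[j&sd],[2,50,98]).round(4) for sd in(T<.507,T>.507)])
E
```

```text
[0.51904275 0.00532885 0.12211987] [-1.79880532e+02  3.13494214e-02  7.77592774e+01] 0.041546248677328444 [0.62773868 0.24138775 0.15501192] xs -0.13310489046226825 t -0.0008054836273612143
8809 [array([-0.11030064, -0.05717314]), array([0.47127891, 0.54489128]), array([0.05733107, 0.08095694])]
[array([0.4554, 0.4603, 0.4702]), array([0.5499, 0.5563, 0.5608])]
[array([0.4553, 0.4611, 0.466 ]), array([0.5498, 0.5547, 0.5605])]
```

View pics/w1.png

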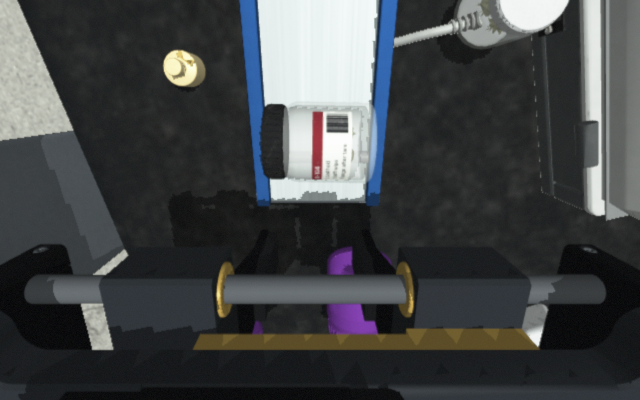

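The wrist view shows the jar at (320,140), centred between the rails. The fingers sit behind the foot, with a purple jar below and behind them at (350,290).

Request:
servo_tool(
  series=[
    [[0, 0.005, 0.06, 0, 0, 0, 0.35], [0, 0.005, 0.12, 0, 0, 0, 0.35], [0, 0.005, 0.18, 0, 0, 0, 0.35], [0, 0.005, 0.24, 0, 0, 0, 0.35], [0, 0.005, 0.287, 0, 0, 0, 0.35], [0, 0.005, 0.287, 0, 0, 0, 0.35]],
  ],
)

```text
time_s: 1.42
tool_pos: [0.521, 0.005, 0.0356]
tool_rot: [-179.9, 0.0, 77.8]
force: [-0.5, 0.0, -0.2]
grip_width: 0.0309
grasp_force: 0.0
```

Request:
servo_tool(
  series=[
    [[0.007, 0, 0, 0, 0, 0, 0.35], [0.013, 0, 0, 0, 0, 0, 0.35], [0.02, 0, 0, 0, 0, 0, 0.35], [0.027, 0, -0.001, 0, 0, 0, 0.35], [0.033, 0, -0.002, 0, 0, 0, 0.35], [0.04, 0, -0.003, 0, 0, 0, 0.35], [0.047, 0, -0.004, 0, 0, 0, 0.35], [0.053, 0, -0.005, 0, 0, 0, 0.35], [0.053, 0, -0.005, 0, 0, 0, 0.35]],
  ],
)

```text
time_s: 2.17
tool_pos: [0.5248, 0.0213, 0.0382]
tool_rot: [180.0, -0.0, 77.8]
force: [0.8, 0.4, 0.2]
grip_width: 0.0303
grasp_force: 0.1
```

```bash
cat > j.py <<'E'
from h import *
import sys
o,c=cam('scene'); p=np.array(o['tool_pos']); print(o['time_s'],'tip x',p[:2]@U-.248,'z',p[2],'F along',np.array(o['force'][:2])@U,o['force'],o['grip_width'])
for n,c in(('scene',c),('side',cam('side')[1])):
    P=cloud(c); S=P[...,:2]@U-.248;T=P[...,:2]@N-.508;Z=P[...,2]
    g=12+140.5*(np.minimum(S,.06)+.145)
    hs=cv2.cvtColor(c['frame'],cv2.COLOR_RGB2HSV)
    k=(c['depth']>0)&hue(c,172,179,90,40)&(abs(T)<.045)&(S>-.15)&(S<.13)&(Z>.03)&(Z<.12)
    if k.sum()>3:print(n,k.sum(),'red S,T,Z max',np.percentile(S[k],[5,50,95]).round(3),np.median(T[k]).round(3),Z[k].max().round(3))
    w=(c['depth']>0)&(abs(T)<.034)&(Z*1000>g+35)&(Z<.105)&(S>p[:2]@U-.248+.011)&(S<.118)
    if w.sum()>10:
        q=Z[w];top=S[w][q>np.percentile(q,90)]; print('   body',w.sum(),S[w].min().round(3),S[w].max().round(3),'top S',top.mean().round(3),q.max().round(3))
if len(sys.argv)>1: cv2.imwrite(sys.argv[1],cv2.resize(c['frame'][150:300,220:440],None,fx=3,fy=3)[:,:,::-1])
E
python3 j.py
```

```text
2.1667 tip x -0.11631804564202403 z 0.03819016870391644 F along 0.5731681389482396 [0.8002374  0.41339427 0.23642545] 0.03027660750880588
scene 19 red S,T,Z max [-0.08  -0.062 -0.05 ] -0.002 0.083
   body 369 -0.105 -0.046 top S -0.093 0.097
side 5 red S,T,Z max [-0.062 -0.055 -0.052] 0.001 0.077
   body 267 -0.105 -0.047 top S -0.103 0.103
```

Request:
servo_tool(
  series=[
    [[0.006, 0, -0.001, 0, 0, 0, 0.35], [0.012, 0, -0.002, 0, 0, 0, 0.35], [0.018, 0, -0.003, 0, 0, 0, 0.35], [0.024, 0, -0.0035, 0, 0, 0, 0.35], [0.03, 0, -0.004, 0, 0, 0, 0.35], [0.036, 0, -0.005, 0, 0, 0, 0.35], [0.042, 0, -0.006, 0, 0, 0, 0.35], [0.048, 0, -0.007, 0, 0, 0, 0.35], [0.054, 0, -0.008, 0, 0, 0, 0.35], [0.06, 0, -0.0085, 0, 0, 0, 0.35], [0.066, 0, -0.0095, 0, 0, 0, 0.35], [0.072, 0, -0.01, 0, 0, 0, 0.35]],
  ],
)

```text
time_s: 3.27
tool_pos: [0.5293, 0.0419, 0.0411]
tool_rot: [180.0, 0.0, 77.8]
force: [-0.0, -0.7, -0.1]
grip_width: 0.0305
grasp_force: 0.3
```

```bash
python3 j.py pics/s2.png
```

```text
3.2667 tip x -0.09521070449644184 z 0.04110314964897349 F along -0.6666848574534194 [-0.0099071  -0.67994724 -0.09110688] 0.03053339488420696
scene 19 red S,T,Z max [-0.043 -0.029 -0.023] 0.0 0.083
   body 365 -0.084 -0.024 top S -0.065 0.1
side 5 red S,T,Z max [-0.032 -0.025 -0.024] 0.0 0.078
   body 283 -0.084 -0.024 top S -0.082 0.103
```

View pics/s2.png

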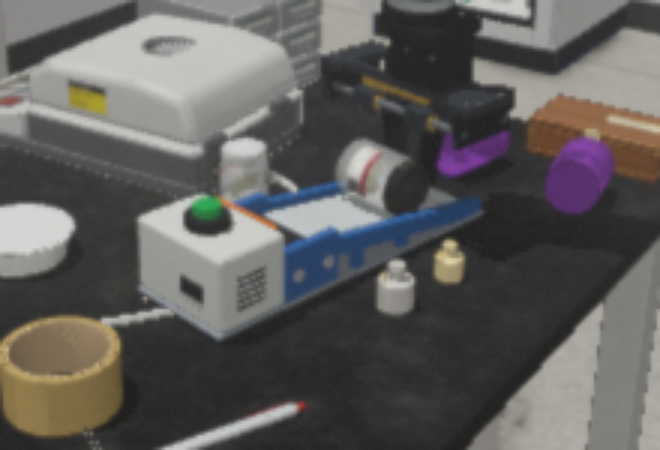

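The jar at (380,175) in the crop is riding up against the fingertips, square to the ramp.

Request:
servo_tool(
  series=[
    [[0.007, 0, -0.001, 0, 0, 0, 0.35], [0.014, 0, -0.002, 0, 0, 0, 0.35], [0.021, 0, -0.003, 0, 0, 0, 0.35], [0.028, 0, -0.004, 0, 0, 0, 0.35], [0.035, 0, -0.005, 0, 0, 0, 0.35], [0.042, 0, -0.006, 0, 0, 0, 0.35], [0.049, 0, -0.007, 0, 0, 0, 0.35], [0.056, 0, -0.008, 0, 0, 0, 0.35], [0.063, 0, -0.009, 0, 0, 0, 0.35], [0.07, 0, -0.01, 0, 0, 0, 0.35], [0.077, 0, -0.011, 0, 0, 0, 0.35], [0.084, 0, -0.012, 0, 0, 0, 0.35]],
  ],
)

```text
time_s: 4.37
tool_pos: [0.5346, 0.0665, 0.0447]
tool_rot: [180.0, 0.0, 77.8]
force: [0.0, -0.3, 0.7]
grip_width: 0.0302
grasp_force: 0.4
```

Request:
servo_tool(
  series=[
    [[0.007, 0, -0.001, 0, 0, 0, 0.35], [0.014, 0, -0.002, 0, 0, 0, 0.35], [0.021, 0, -0.003, 0, 0, 0, 0.35], [0.028, 0, -0.004, 0, 0, 0, 0.35], [0.035, 0, -0.005, 0, 0, 0, 0.35], [0.042, 0, -0.006, 0, 0, 0, 0.35], [0.049, 0, -0.007, 0, 0, 0, 0.35], [0.056, 0, -0.008, 0, 0, 0, 0.35], [0.063, 0, -0.009, 0, 0, 0, 0.35], [0.07, 0, -0.01, 0, 0, 0, 0.35], [0.077, 0, -0.011, 0, 0, 0, 0.35], [0.084, 0, -0.012, 0, 0, 0, 0.35]],
  ],
)

```text
time_s: 5.37
tool_pos: [0.54, 0.0912, 0.0483]
tool_rot: [180.0, 0.0, 77.8]
force: [0.3, -0.3, 0.6]
grip_width: 0.0304
grasp_force: 0.4
```

```bash
python3 j.py
```

```text
5.3667 tip x -0.04479364280397857 z 0.04830669042557837 F along -0.26583223927802546 [ 0.3344038  -0.3442752   0.55770071] 0.03039191450982985
   body 375 -0.034 0.026 top S -0.012 0.102
   body 289 -0.034 0.026 top S -0.023 0.104
```

Request:
servo_tool(
  series=[
    [[0.007, 0, -0.001, 0, 0, 0, 0.35], [0.014, 0, -0.002, 0, 0, 0, 0.35], [0.021, 0, -0.003, 0, 0, 0, 0.35], [0.028, 0, -0.004, 0, 0, 0, 0.35], [0.035, 0, -0.005, 0, 0, 0, 0.35], [0.042, 0, -0.006, 0, 0, 0, 0.35], [0.049, 0, -0.007, 0, 0, 0, 0.35], [0.056, 0, -0.008, 0, 0, 0, 0.35], [0.063, 0, -0.009, 0, 0, 0, 0.35], [0.07, 0, -0.01, 0, 0, 0, 0.35], [0.077, 0, -0.011, 0, 0, 0, 0.35], [0.084, 0, -0.012, 0, 0, 0, 0.35]],
  ],
)

```text
time_s: 6.47
tool_pos: [0.5453, 0.1158, 0.0519]
tool_rot: [180.0, 0.0, 77.8]
force: [-0.3, -0.2, 0.1]
grip_width: 0.0303
grasp_force: 0.4
```

Request:
servo_tool(
  series=[
    [[0.007, 0, -0.001, 0, 0, 0, 0.35], [0.014, 0, -0.002, 0, 0, 0, 0.35], [0.021, 0, -0.003, 0, 0, 0, 0.35], [0.028, 0, -0.004, 0, 0, 0, 0.35], [0.035, 0, -0.005, 0, 0, 0, 0.35], [0.042, 0, -0.006, 0, 0, 0, 0.35], [0.049, 0, -0.007, 0, 0, 0, 0.35], [0.056, 0, -0.008, 0, 0, 0, 0.35], [0.063, 0, -0.009, 0, 0, 0, 0.35], [0.07, 0, -0.01, 0, 0, 0, 0.35], [0.077, 0, -0.011, 0, 0, 0, 0.35], [0.084, 0, -0.012, 0, 0, 0, 0.35]],
  ],
)

```text
time_s: 7.47
tool_pos: [0.5507, 0.1404, 0.0555]
tool_rot: [180.0, -0.0, 77.8]
force: [0.2, -0.1, 0.4]
grip_width: 0.0308
grasp_force: 0.4
```

```bash
python3 j.py pics/s3.png
```

```text
7.4667 tip x 0.005644319769374739 z 0.0555098652844015 F along -0.020199891877043307 [ 0.22158714 -0.06857547  0.35379893] 0.030833390413584898
   body 383 0.017 0.077 top S 0.045 0.104
   body 309 0.017 0.076 top S 0.039 0.104
```

View pics/s3.png

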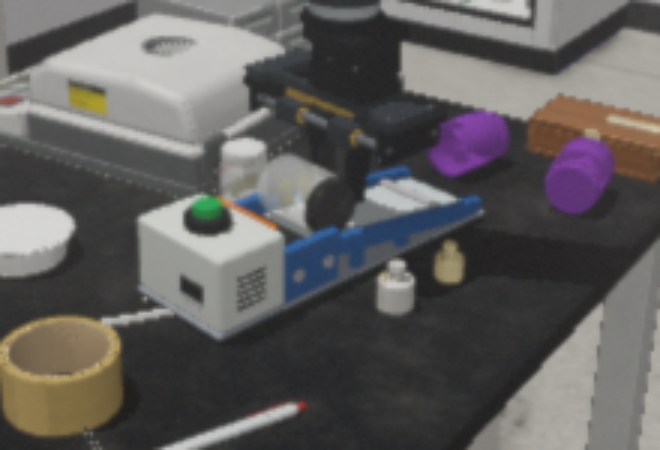

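The jar at (310,195) is just below the first roller, against the fingertips and still square.

Request:
servo_tool(
  series=[
    [[0.006, 0, -0.001, 0, 0, 0, 0.35], [0.012, 0, -0.0015, 0, 0, 0, 0.35], [0.018, 0, -0.002, 0, 0, 0, 0.35], [0.024, 0, -0.003, 0, 0, 0, 0.35], [0.03, 0, -0.0035, 0, 0, 0, 0.35], [0.036, 0, -0.004, 0, 0, 0, 0.35], [0.041, 0, -0.005, 0, 0, 0, 0.35], [0.046, 0, -0.005, 0, 0, 0, 0.35], [0.051, 0, -0.005, 0, 0, 0, 0.35], [0.056, 0, -0.005, 0, 0, 0, 0.35], [0.06, 0, -0.005, 0, 0, 0, 0.35], [0.064, 0, -0.005, 0, 0, 0, 0.35]],
  ],
)

```text
time_s: 8.57
tool_pos: [0.5546, 0.1591, 0.0569]
tool_rot: [-180.0, 0.0, 77.8]
force: [-0.3, -1.0, 0.9]
grip_width: 0.0306
grasp_force: 0.5
```

Request:
servo_tool(
  series=[
    [[0.004, 0, 0, 0, 0, 0, 0.35], [0.008, 0, 0, 0, 0, 0, 0.35], [0.012, 0, 0, 0, 0, 0, 0.35], [0.016, 0, 0, 0, 0, 0, 0.35], [0.02, 0, 0, 0, 0, 0, 0.35], [0.024, 0, 0, 0, 0, 0, 0.35], [0.028, 0, 0, 0, 0, 0, 0.35], [0.032, 0, 0, 0, 0, 0, 0.35], [0.036, 0, 0, 0, 0, 0, 0.35], [0.04, 0, 0, 0, 0, 0, 0.35], [0.044, 0, 0, 0, 0, 0, 0.35], [0.044, 0, 0, 0, 0, 0, 0.35]],
  ],
)

```text
time_s: 9.57
tool_pos: [0.5575, 0.1722, 0.057]
tool_rot: [180.0, -0.0, 77.8]
force: [-0.3, -0.1, -0.3]
grip_width: 0.0305
grasp_force: 0.0
```

```bash
python3 j.py
```

```text
9.5667 tip x 0.038171216706069044 z 0.056990002668833264 F along -0.18546661516263074 [-0.3028101  -0.12428213 -0.27131173] 0.030544783451023617
scene 14 red S,T,Z max [0.086 0.098 0.108] 0.0 0.099
   body 370 0.049 0.118 top S 0.092 0.099
side 4 red S,T,Z max [0.098 0.105 0.107] -0.0 0.097
   body 304 0.049 0.118 top S 0.077 0.105
```

The jar has lost contact and its top is at z 97 mm, which matches the seat. I'll back off, rise and check.

Request:
servo_tool(
  series=[
    [[-0.01, 0, 0, 0, 0, 0, 0.35], [-0.03, 0, 0, 0, 0, 0, 0.35], [-0.06, 0, 0, 0, 0, 0, 0.35], [-0.06, 0, -0.1, 0, 0, 0, 0.35], [-0.06, 0, -0.2, 0, 0, 0, 0.2], [-0.06, 0, -0.3, 0, 0, 0, 0], [-0.06, 0, -0.4, 0, 0, 0, 0], [-0.06, 0, -0.45, 0, 0, 0, 0], [-0.06, 0, -0.45, 0, 0, 0, 0], [-0.06, 0, -0.45, 0, 0, 0, 0], [-0.06, 0, -0.45, 0, 0, 0, 0], [-0.06, 0, -0.45, 0, 0, 0, 0]],
  ],
)

```text
time_s: 10.67
tool_pos: [0.5526, 0.1535, 0.19]
tool_rot: [-179.8, 0.1, 77.7]
force: [-0.3, -0.7, -1.3]
grip_width: 0.0007
grasp_force: 0.0
```

```bash
python3 - <<'E'
from h import *
o,c=cam('wrist'); cv2.imwrite('pics/w2.png',c['frame'][:,:,::-1]); P=cloud(c,o); ok=c['depth']>0
print(o['tool_pos'],o['tool_rot'],o['grip_width'])
S=P[...,:2]@U-.248;T=P[...,:2]@N-.508;Z=P[...,2]
m=hue(c,45,80)&ok&(Z>.085)&(Z<.12)&(S>.1)&(S<.22); q=P[m]; print('green',m.sum(),q.mean(0),np.percentile(q,[3,97],axis=0),np.argwhere(m).mean(0))
top=q[q[:,2]>np.percentile(q[:,2],70)-.003]; print(cv2.minEnclosingCircle(top[:,:2].astype(np.float32)),np.median(top[:,2]))
for n in('scene','side'):
    d=np.load(n+'0.npz'); Q=cloud(d); g=hue(d,45,80)&(d['depth']>0)&(Q[...,2]>.095)&(Q[...,2]<.12); print(n,np.median(Q[g],0),np.percentile(Q[g],[2,98],axis=0))
k=ok&(abs(T)<.034)&(Z>.085)&(Z<.105)&(S>.03)&(S<.118); t=P[k]; print('jar ridge S',S[k&(Z>.0955)].mean(),S[k].min(),S[k].max(),Z[k].max())
E
```

```text
[0.55257695 0.15349818 0.19002624] [-1.79841459e+02  9.79956668e-02  7.77378681e+01] 0.000679369632446095
green 617 [0.58187302 0.28959696 0.10174785] [[0.57177742 0.28370937 0.09547148]
 [0.59317636 0.29581754 0.10403354]] [  8.80388979 315.16531605]
((0.5828909873962402, 0.29336437582969666), 0.012464066967368126) 0.1024460065836621
scene [0.58416122 0.29545689 0.10274328] [[ 0.57008568 -2.45770744  0.09543385]
 [ 1.86797458  0.30986157  0.1185704 ]]
side [0.58446931 0.29748444 0.10155823] [[ 0.57131316 -2.46155968  0.09578372]
 [ 1.86565438  0.31059371  0.11776173]]
jar ridge S 0.08998948864166777 0.06546032188011364 0.11336185131705512 0.09887947690968885
```

View pics/w2.png

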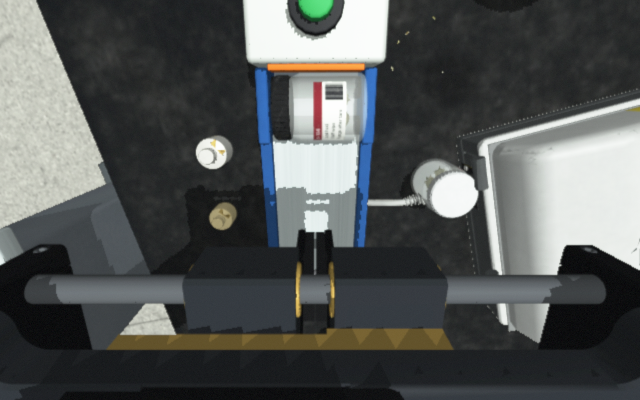

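The wrist view shows the jar at (320,107), seated square against the orange stop with its ridge at x = 90 mm. The button is at (316,5). Next I'll go above the button.

Request:
servo_tool(
  series=[
    [[0.1, 0, 0, 0, 0, 0, 0], [0.2, -0.005, 0, 0, 0, 0, 0], [0.3, -0.01, 0, 0, 0, 0, 0], [0.4, -0.01, 0, 0, 0, 0, 0], [0.494, -0.01, 0, 0, 0, 0, 0], [0.494, -0.01, 0.06, 0, 0, 0, 0], [0.494, -0.01, 0.12, 0, 0, 0, 0], [0.494, -0.01, 0.18, 0, 0, 0, 0], [0.494, -0.01, 0.24, 0, 0, 0, 0], [0.494, -0.01, 0.25, 0, 0, 0, 0], [0.494, -0.01, 0.25, 0, 0, 0, 0]],
  ],
)

```text
time_s: 11.63
tool_pos: [0.5806, 0.2989, 0.1143]
tool_rot: [-179.8, 0.2, 77.8]
force: [1.2, 0.5, -0.0]
grip_width: 0.0006
grasp_force: 0.0
```

```bash
python3 - <<'E'
from h import *
for n in('scene','side'):
    o,c=cam(n); P=cloud(c); g=hue(c,45,80)&(P[...,2]>.085)&(P[...,2]<.12)&(abs(P[...,1]-.3)<.04); print(n,g.sum(),P[g].min(0),P[g].max(0))
    im=cv2.resize(c['frame'][130:260,200:330],(380,380)); a=im if n=='scene' else np.hstack([a,im])
cv2.imwrite('pics/b.png',a[:,:,::-1]); print(o['tool_pos'],o['force'])
E
```

```text
scene 74 [0.5687569  0.28808797 0.0942972 ] [0.59187041 0.31073235 0.10550775]
side 60 [0.56944596 0.28856094 0.09177988] [0.59252991 0.31184588 0.10365869]
[0.58166667 0.2994747  0.1161352 ] [ 0.05878646 -0.03993763  0.04420859]
```

View pics/b.png

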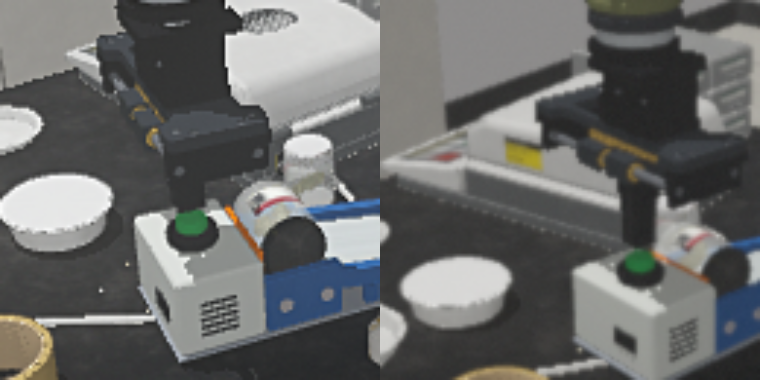

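In both views the closed fingers are directly over the green button at (190,220), and the jar is seated.

Request:
servo_tool(
  series=[
    [[0, 0, 0.012, 0, 0, 0, 0], [0, 0, 0.024, 0, 0, 0, 0], [0, 0, 0.034, 0, 0, 0, 0], [0, 0, 0.04, 0, 0, 0, 0], [0, 0, 0.046, 0, 0, 0, 0], [0, 0, 0.05, 0, 0, 0, 0], [0, 0, 0.053, 0, 0, 0, 0], [0, 0, 0.053, 0, 0, 0, 0]],
  ],
)

```text
time_s: 12.4
tool_pos: [0.5821, 0.2997, 0.1013]
tool_rot: [180.0, 0.0, 77.8]
force: [-0.5, 0.2, 1.9]
grip_width: 0.0005
grasp_force: 1.0
```

Request:
servo_tool(
  series=[
    [[0, 0, 0.003, 0, 0, 0, 0], [0, 0, 0.006, 0, 0, 0, 0], [0, 0, 0.009, 0, 0, 0, 0], [0, 0, 0.009, 0, 0, 0, 0], [0, 0, 0.009, 0, 0, 0, 0]],
  ],
)

```text
time_s: 12.82
tool_pos: [0.5822, 0.2997, 0.0986]
tool_rot: [180.0, -0.0, 77.8]
force: [-1.1, -1.4, 3.8]
grip_width: 0.0004
grasp_force: 1.8
```

Request:
servo_tool(
  series=[
    [[0, 0, 0.003, 0, 0, 0, 0], [0, 0, 0.006, 0, 0, 0, 0], [0, 0, 0.009, 0, 0, 0, 0], [0, 0, 0.009, 0, 0, 0, 0], [0, 0, 0.009, 0, 0, 0, 0]],
  ],
)

```text
time_s: 13.23
tool_pos: [0.5822, 0.2997, 0.0965]
tool_rot: [180.0, -0.0, 77.8]
force: [-2.7, -1.5, 8.4]
grip_width: 0.0005
grasp_force: 3.7
```

Request:
servo_tool(
  series=[
    [[0, 0, 0.003, 0, 0, 0, 0], [0, 0, 0.006, 0, 0, 0, 0], [0, 0, 0.006, 0, 0, 0, 0], [0, 0, 0.006, 0, 0, 0, 0]],
  ],
)

```text
time_s: 13.57
tool_pos: [0.5823, 0.2998, 0.0964]
tool_rot: [180.0, -0.0, 77.8]
force: [-5.1, -4.3, 15.1]
grip_width: 0.0005
grasp_force: 7.2
```

The button has bottomed: position held at z 96.4 mm while the force rose to 15 N. Releasing.

Request:
servo_tool(
  series=[
    [[0, 0, -0.02, 0, 0, 0, 0], [0, 0, -0.05, 0, 0, 0, 0], [0, 0, -0.1, 0, 0, 0, 0], [0, 0, -0.2, 0, 0, 0, 0], [0, 0, -0.3, 0, 0, 0, 0], [0, 0, -0.4, 0, 0, 0, 0], [0, 0, -0.4, 0, 0, 0, 0], [0, 0, -0.4, 0, 0, 0, 0]],
  ],
)

```text
time_s: 14.23
tool_pos: [0.5834, 0.3006, 0.2161]
tool_rot: [179.8, -0.2, 77.8]
force: [0.1, 0.4, -1.6]
grip_width: 0.0006
grasp_force: 0.0
```

```bash
python3 j.py; python3 - <<'E'
from h import *
o,c=cam('scene'); cv2.imwrite('pics/e.png',cv2.resize(c['frame'][130:280,180:480],None,fx=2.5,fy=2.5)[:,:,::-1])
P=cloud(c); g=hue(c,45,80)&(P[...,2]>.085)&(P[...,2]<.12)&(abs(P[...,1]-.3)<.04); print(P[g].max(0),o['force'])
E
```

```text
14.2333 tip x 0.16908758672340296 z 0.21611752292240263 F along 0.3610113550848144 [ 0.08347142  0.3513057  -1.61608546] 0.0006304862369775644
scene 12 red S,T,Z max [0.085 0.097 0.108] 0.002 0.097
[0.59326919 0.31095873 0.10590167] [ 0.41905926  0.16374733 -0.29869706]
```

View pics/e.png

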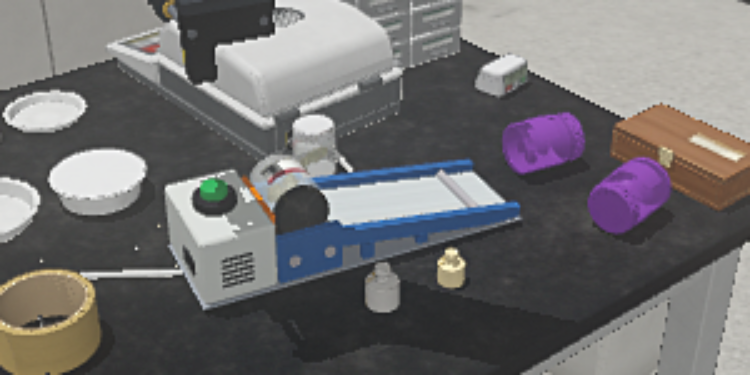

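The final view shows the jar seated at (290,195) against the stop, the button back up at (213,188), and the other objects where they were.

```bash
python3 -c "
from cell import env
print(env.sign_off())"
```

```text
the job is handed in; nothing more can be done
None
```

The jar is seated between the rollers against the orange stop, the start button was pressed fully down and has sprung back, nothing else appears to have moved, and I handed the job in after about 14 s on the robot's clock; no verdict came back.

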